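# Release the balance's transport lock and load two specimens

### The job

Get the bench balance ready and loaded: pull the captive lock screw up by its wing against the spring until its thread catches, and wind it anticlockwise (seen from above) to its stop, so that it stays up by itself and the weighing pan floats free. Only then stand the two loose black mounted specimens on the middle of the pan as one upright stack, the wider one first and the narrower one on top with its base fully supported. Leave the beaker, marker and dish where they are.

Things in the scene. Friction and masses are not known exactly. Their poses are not given: they have to be found in the camera images.
- balance: Bench balance, a white box 140 (x) x 210 (y) mm, its flat top 46 mm above the worktop; it is fixed to the worktop, at a yaw that differs from run to run. Origin: centre of its underside on the worktop; x across its 140 mm depth (the blank display is on the -x face), y along its length, z up. The round pan stands at (0, +35) mm and the lock screw at (0, -70) mm of it; a round aluminium boss 35 mm wide round the screw reaches z = 58 mm.
- pan_centre (a point): Centre of the upper face of the round steel pan (90 mm across, flat, no rim). 54 mm above the worktop while locked, 59 mm floating free; it gives by at most 5 mm.
- pan (a joint): Height of the pan over its locked position, m: about 0 while the lock screw holds it down, 0.005 floating empty, about 0.004 with both specimens on it. A soft spring of 400 N/m carries it.
- wing (a point): Middle of the black wing of the lock screw, a flat bar 40 mm long, 12 mm thick and 26 mm tall (this point is 13 mm below its top), long axis along this point's own y, thickness along its own x; it moves and turns with the screw. At the start it is 82 mm above the worktop and the bar lies along the balance's y. Below the bar is a round collar 23 mm across and 6 mm tall, whose underside is 6 mm above the boss at the start.
- lock_pull (a joint): How far the lock screw is pulled up, m: 0 at rest, 0.016 the upper stop. A spring pulls it down with about 7 N at 0 and 10 N at 0.016 (own weight included). The screw cannot turn (beyond 0.1 rad of play) until it is pulled up about 8 mm (10 to 12 mm is a good pull); released before it has been turned it snaps back to 0.
- lock_turn (a joint): Rotation of the lock screw, rad, 0 at the start, growing anticlockwise seen from above, 2.1 at its stop. After about 0.4 rad the thread carries the screw: let go, it settles on the thread (about 7.5 mm up at 0.4 rad, rising to about 11 mm at 1.6 rad, level from there on) and stays where it is, so it can be wound in several grasps.
- specimen_wide: The wider loose black mounted specimen: a disc 40 mm in diameter and 21 mm tall, standing on the worktop to the right of the balance. Origin: centre of its underside, z up.
- specimen_narrow: The narrower loose black mounted specimen: a disc 30 mm in diameter and 20 mm tall, standing on the worktop to the right of the balance. Origin: centre of its underside, z up.
- beaker: Clear beaker, 55 mm in diameter, 72 mm tall, just behind the balance to its right (nearer than the beakers at the wall); a bystander. Origin: centre of its underside.
- marker: Marker pen, 135 mm long, 14 mm thick, lying between the robot and the balance; a bystander. Origin: centre of its underside.
- dish: Petri dish, 84 mm in diameter, 14 mm tall, left of the balance; a bystander. Origin: centre of its underside.

How it is judged (in metres and radians):
On the way, in this order (a step that is already met when the one before it is completed fails the run):
1. the lock screw is pulled up and wound to its stop, staying up by its own thread, and the pan floats free (value of joint lock_turn above 1.85 rad and value of joint lock_pull above 0.008 m and value of joint pan above 0.0035 m and contact force between the fingers and lock_turn below 0.1 N), for 0.2 s.
2. the wider specimen stands on the middle of the pan, released (horizontal distance between specimen_wide and pan_centre below 0.02 m and z of specimen_wide in the frame of pan_centre below 0.003 m and angle between specimen_wide's own z axis and vertical below 0.1 rad and contact force between the fingers and specimen_wide below 0.1 N and contact force between specimen_narrow and specimen_wide below 0.02 N), for 0.2 s.
At the end, for the whole second after the job is handed in: The lock screw stays up (more than 8 mm) wound at least 1.85 rad of its 2.1 rad, the pan floats (more than 2 mm up), the wider specimen stands upright on the pan within 20 mm of its centre, the narrower one stands upright on it, centred within 6 mm, both at rest (value of joint lock_turn above 1.85 rad and value of joint lock_pull above 0.008 m and value of joint pan above 0.002 m and horizontal distance between specimen_wide and pan_centre below 0.02 m and z of specimen_wide in the frame of pan_centre between -0.003 and 0.003 m and angle between each of specimen_wide, specimen_narrow's own z axis and vertical below 0.1 rad and horizontal distance between specimen_narrow and specimen_wide below 0.006 m and z of specimen_narrow in the frame of specimen_wide between 0.018 and 0.024 m and linear speed of each of specimen_wide, specimen_narrow below 0.02 m/s); the robot touches nothing.
It fails at once if the beaker was pushed away or tipped (distance of beaker from where it was at the start of the episode above 0.03 m or angle between beaker's own z axis and vertical above 0.5 rad).
It fails at once if the marker was pushed away (distance of marker from where it was at the start of the episode above 0.03 m).
It fails at once if the petri dish was pushed away (distance of dish from where it was at the start of the episode above 0.03 m).
It also fails if it takes over 72 s, if anything falls off the work surface, if the arm or the gripper's body presses on something with over 40 N, if the wrist force passes 120 N, or if a joint passes its speed limit or range.

### The arm

A 6-joint arm with a two-finger parallel gripper is mounted at the origin on a cart in front of the work surface, level with it; the furniture and walls round the work are solid. World frame = base frame: x ahead of the robot, y to its left, z up, the work surface at z = 0. Lengths are in mm, angles in degrees, forces in N, time in s.
With the tool pointing down it reaches from about 375 to 975 mm from the base axis. Payload 3.8 kg.
Tool frame: the origin (TCP) lies at the very end of the fingers, on their centre line; the grasp point (between the pads) lies arm.grasp_offset behind it (arm.grasp_offset is the distance from the TCP to the grasp point, in mm); z points along the fingers, y is the direction in which the jaws open and shut (so a half turn about z gives the same grasp; the last joint's range is limited). The gripper opens to 88 mm and grips with 3 to 60 N. Pads are 18 mm wide; open, the fingers measure 123 mm over their backs; the gripper's body (75 mm by 187 mm) begins 45 mm behind the grasp point.
Start: joints at [-67.947, 15.12, 91.902, -0, 72.978, -2.114], TCP at [276.341, -615.836, 238.706] pointing down, gripper open.
Joint ranges: [-150.88, 150.88], [-54.13, 125.18], [17.81, 147.31], [-75.09, 255.09], [0, 152.58], [-146.25, 146.25]. Speed limits (degrees/s): [147.25, 147.25, 180, 180, 180, 180].

### API

Orientations are given as a 3x3 rotation matrix whose columns are the frame's x, y, z axes.
In Python, from bench import arm, cams gives the robot as it stands.
- The arm moves only by the tool carry_out, never from a script. Its argument "increments" is a list of rows, each an object with "hand": the opening, from 0 (shut) to 1 (fully open); "translation": the shift along the tool's x, y, z in m, a list of three; "twist": the turn about the tool's z in rad. In form: [{"hand": hand, "translation": [dx, dy, dz], "twist": twist}, ...]. A call has 1 to 20 rows; each row is the pose to reach, as a shift and turn from the pose measured when the call began, along the tool's axes at that moment; what a row does not reach only later rows make up. A row lasts 1/10 s, in which the tool goes at most 50 mm and 8.59 degrees, less where a joint would pass 70% of its speed; a pose out of reach is approached as far as the arm can. A call with a gripper value outside its range is refused whole. The fingers move at their own pace and stop on an object; the grip force is fixed at half the most. Time passes only in rows, so rows that repeat a pose let the fingers close. It gives the time, the measured TCP pose, the force and the opening at its end, in the units of the state.
- arm.get_obs(): the state, without advancing time (a new reading comes with each control period).
- cams.capture(name): name is "side" or "top" or "wrist"; returns a dict with "color" (420x560x3 uint8, red, green, blue), "z_map" (420x560 float32, mm along the optical axis (not along the pixel's ray), 0 where there is no reading), "fx", "fy", "cx", "cy" (pixels), "distortion" ([k1, k2, p1, p2, k3] as OpenCV has them; the pictures are not rectified), "rvec" (rotation vector, rad) and "tvec" (3), from world to camera coordinates, as OpenCV has them. Camera axes: x right, y down, z forward; pixel columns grow to the right and rows downward; lengths in mm; the calibration is good to about 2 mm. A picture is of the moment at which its call begins.
- arm.sign_off(): hands the job in, once; it reports no verdict.
The state is a dict: "time_s": time; "joint_positions": joint angles; "joint_velocities": joint speeds; "joint_efforts": joint torques, N m; "tool_pos": TCP position; "tcp_rot": TCP orientation; "ft_force": force on the tool from outside, world axes, zero at the start; "wrist_torque": the same for the moment, N m; "gripper_width": finger opening in mm.
Only numpy, scipy, OpenCV 4.12 (cv2) and the standard library are available. Lean on these libraries where they do the work, as an engineer would, in place of code of your own. Each camera call takes 0.05 s, during which the arm holds its last target.

## Working session

There is one attempt and no reset: what is moved stays moved. The work goes in short steps, Python scripts to look and compute and a tool call to move; the robot and the scene stay as the last step left them, time stands still between calls to the robot, and variables do not carry over. Pictures are saved under pics/ and viewed, and the job is handed in when it is done.

Besides the shell and the picture viewer there is one more tool, called after "Emit:" in YAML: its name, and indented under it one key for each argument. carry_out: Moves the arm, as the interface text tells. Its arguments: {"type":"object","properties":{"increments":{"type":"array"}},"required":["increments"]}

```bash
ls; mkdir -p pics; cat > h.py <<'E'
import numpy as np, cv2
from bench import arm, cams
def snap(n,f):
    c=cams.capture(n); cv2.imwrite('pics/'+f,c['color'][:,:,::-1]); np.savez('pics/'+f+'.npz',**c); return c
def ray(c,u,v):
    K=np.array([[c['fx'],0,c['cx']],[0,c['fy'],c['cy']],[0,0,1.]])
    p=cv2.undistortPoints(np.array([[[u,v]]],float),K,np.array(c['distortion'],float))[0,0]
    R=cv2.Rodrigues(np.array(c['rvec'],float))[0]; t=np.array(c['tvec'],float).ravel()
    return -R.T@t, R.T@np.array([p[0],p[1],1.])
def onz(c,u,v,z):
    o,d=ray(c,u,v); return o+d*(z-o[2])/d[2]
def cloud(c):
    z=c['z_map']; h,w=z.shape
    K=np.array([[c['fx'],0,c['cx']],[0,c['fy'],c['cy']],[0,0,1.]])
    uu,vv=np.meshgrid(np.arange(w),np.arange(h))
    p=cv2.undistortPoints(np.stack([uu,vv],-1).reshape(-1,1,2).astype(float),K,np.array(c['distortion'],float))[:,0]
    P=np.c_[p,np.ones(len(p))]*z.reshape(-1,1)
    R=cv2.Rodrigues(np.array(c['rvec'],float))[0]; t=np.array(c['tvec'],float).ravel()
    return ((P-t)@R).reshape(h,w,3)
def proj(c,X):
    K=np.array([[c['fx'],0,c['cx']],[0,c['fy'],c['cy']],[0,0,1.]])
    return cv2.projectPoints(np.array(X,float).reshape(-1,1,3),np.array(c['rvec'],float),np.array(c['tvec'],float),K,np.array(c['distortion'],float))[0][:,0]
E
python3 - <<'E'
from h import *
for n in('side','top','wrist'):
    c=snap(n,n+'0.png'); print(n,ray(c,280,210))
o=arm.get_obs(); print(o); print(arm.grasp_offset)
E
```

```text
pics
side (array([ 259.56192955, 1357.42931827,  872.01270622]), array([ 0.20894902, -0.83437287, -0.51012866]))
top (array([ 329.86274134,   22.54663786, 1218.64482299]), array([ 0.22523315, -0.01470796, -0.97420742]))
wrist (array([ 339.71556379, -588.50825017,  382.66814737]), array([-0.25673559, -0.10596017, -0.9607821 ]))
{'time_s': 0.15, 'joint_positions': array([-6.79481263e+01,  1.51606388e+01,  9.19618883e+01, -5.86211448e-04,
        7.29778049e+01, -2.11439331e+00]), 'joint_velocities': array([ 0.01370885, -0.09762333, -0.35611196,  0.09144454,  0.16268868,
       -0.05658704]), 'joint_efforts': array([-3.01827477e-04, -5.02848279e+01, -3.57469225e+01,  7.29342224e-02,
        2.49395653e-02, -8.99726706e-05]), 'tool_pos': array([ 276.12505823, -615.3437342 ,  237.67073116]), 'tcp_rot': array([[ 9.12360090e-01,  4.09388107e-01, -6.66518835e-04],
       [ 4.09388646e-01, -9.12358654e-01,  1.61934416e-03],
       [ 5.48360136e-05, -1.75029023e-03, -9.99998467e-01]]), 'ft_force': array([-0.8767651 ,  0.22901684,  0.04072832]), 'wrist_torque': array([ 0.04029696, -0.02471205,  0.06771433]), 'gripper_width': 87.92130399914839}
18.700000000000003
```

View pics/top0.png

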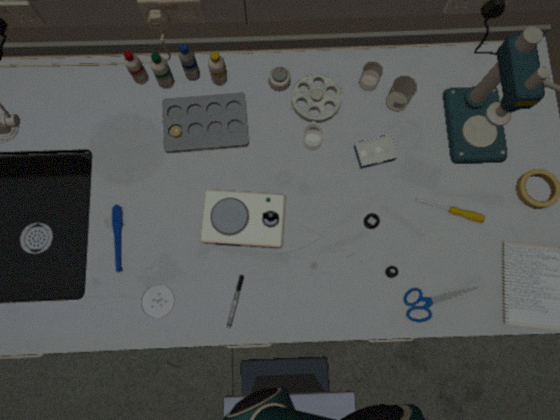

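View pics/side0.png

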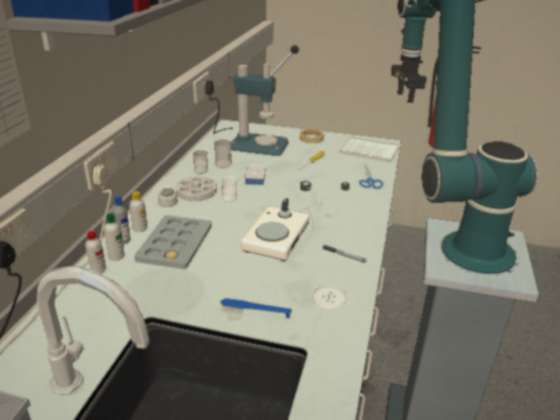

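The top view shows the balance centred near (243,219), with its pan at (230,216) and the screw at (270,218). The wide specimen is at (371,221), the narrow one at (392,271), the marker at (235,301), the dish at (158,302) and the beaker at (313,135). I'll measure these next.

```bash
python3 - <<'E'
from h import *
c=dict(np.load('pics/top0.png.npz')); im=c['color'].astype(int)
g=im.sum(2)/3
def blob(mask,u,v,r):
    m=np.zeros_like(mask,np.uint8); m[v-r:v+r,u-r:u+r]=mask[v-r:v+r,u-r:u+r]
    n,l,s,ce=cv2.connectedComponentsWithStats(m)
    k=1+np.argmax(s[1:,4]); return (l==k).astype(np.uint8),s[k],ce[k]
for n,u,v,z in(('wide',371,221,21),('narrow',392,271,20)):
    m,s,ce=blob(g<60,u,v,18)
    cn=max(cv2.findContours(m,0,1)[0],key=cv2.contourArea)
    m2=np.zeros_like(m); cv2.drawContours(m2,[cn],-1,1,-1)
    vv,uu=np.nonzero(m2); 
    P=np.array([onz(c,a,b,z) for a,b in zip(uu,vv)])
    print(n,s,P.mean(0),P.max(0)-P.min(0),'light centre?')
C=cloud(c)
X,Y,Z=C[...,0],C[...,1],C[...,2]
m=(Z>38)&(Z<68)&(abs(X-480)<250); 
mm,s,ce=blob(m,243,219,60)
cn=max(cv2.findContours(mm,0,1)[0],key=cv2.contourArea)
P=np.array([onz(c,a,b,46)[:2] for a,b in cn[:,0]],np.float32)
print('bal',s,cv2.minAreaRect(P))
m=(g>140)
mm,s,ce=blob(m,243,219,60)
cn=max(cv2.findContours(mm,0,1)[0],key=cv2.contourArea)
P=np.array([onz(c,a,b,46)[:2] for a,b in cn[:,0]],np.float32)
print('balcol',s,cv2.minAreaRect(P))
print(Z[219,240],Z[216,230],Z[218,270],Z[221,371],Z[150:300:30,300])
big=cv2.resize(c['color'][170:310,180:420,::-1],None,fx=3.3,fy=3.3,interpolation=cv2.INTER_CUBIC); cv2.imwrite('pics/crop0.png',big)
E
```

```text
wide [364 214  16  15 140] [ 568.71089294 -231.91430694   21.        ] [3.76352938e+01 3.98294819e+01 4.54747351e-13] light centre?
narrow [385 266  13  12  98] [ 436.26952218 -271.85009977   20.        ] [27.80818456 30.86296015  0.        ] light centre?
bal [ 200  189   85   58 4182] ((585.1996459960938, 100.68222045898438), (208.2710418701172, 139.94937133789062), 84.10726928710938)
balcol [260 216   1   1   1] ((587.193359375, 56.629737854003906), (0.0, 0.0), 0.0)
52.33992651782757 58.85501134390649 90.415424860991 18.676641642999435 [-0.23548934 -1.46034869  2.05484758  7.97380301  0.30368576]
```

View pics/crop0.png

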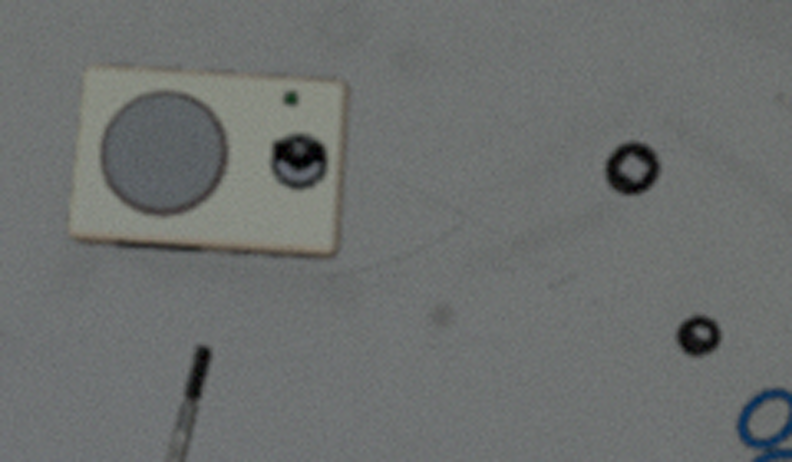

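```bash
python3 - <<'E'
from h import *
c=dict(np.load('pics/top0.png.npz'))
f=lambda u,v:(180+(u+.5)/3.3-.5,170+(v+.5)/3.3-.5)
p=onz(c,*f(164,152),54); b=onz(c,*f(299,160),58)
print('pan',p,'boss',b, np.linalg.norm(p-b), 'yaw',np.degrees(np.arctan2(-(p-b)[0],(p-b)[1])))
q=[onz(c,*f(*k),46) for k in((86,67),(347,80),(337,253),(70,237))]
print(q, np.mean(q,0))
for i in range(4):
    d=q[(i+1)%4]-q[i]; print(np.linalg.norm(d),np.degrees(np.arctan2(d[1],d[0])))
o=arm.get_obs(); print(o['tool_pos'])
R=o['tcp_rot']; print('shift to (560,31,300):',R.T@(np.array([560,31,300])-o['tool_pos']), np.degrees(np.arctan2(R[1,1],R[0,1])))
cw=dict(np.load('pics/wrist0.png.npz')); 
cp,d=ray(cw,280,210); print('cam in tool',R.T@(cp-o['tool_pos']),R.T@d)
E
```

```text
pan [589.19387665 134.19946986  54.        ] boss [578.02745532  30.50779866  58.        ] 104.36786690516331 yaw -6.146421355782891
[array([661.65325429, 195.03680392,  46.        ]), array([643.25540494,  -9.28741309,  46.        ]), array([506.87898092,   4.12654813,  46.        ]), array([527.18921422, 207.73477264,  46.        ])] [584.7442136  99.4026779  46.       ]
205.15083845145898 -95.14517617055658
137.0345335485041 174.38246654402235
204.61870555370814 84.30350215133278
135.06226890361629 -5.394667868315386
[ 276.12505823 -615.3437342   237.67073116]
shift to (560,31,300): [ 523.60537152 -473.5913688   -61.47172831] -65.83355817042666
cam in tool [  69.01153292    1.29582305 -144.99612227] [-0.27766688 -0.00674917  0.96078016]
```

View pics/wrist0.png

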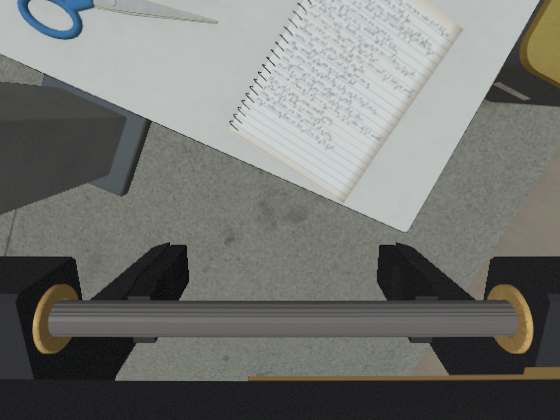

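Emit:
carry_out:
  increments:
    - {"hand": 1,"translation": [0.53,-0.45,-0.02],"twist": -1.045}
    - {"hand": 1,"translation": [0.53,-0.45,-0.02],"twist": -1.045}
    - {"hand": 1,"translation": [0.53,-0.45,-0.02],"twist": -1.045}
    - {"hand": 1,"translation": [0.53,-0.45,-0.02],"twist": -1.045}
    - {"hand": 1,"translation": [0.53,-0.45,-0.02],"twist": -1.045}
    - {"hand": 1,"translation": [0.53,-0.45,-0.02],"twist": -1.045}
    - {"hand": 1,"translation": [0.53,-0.45,-0.02],"twist": -1.045}
    - {"hand": 1,"translation": [0.53,-0.45,-0.02],"twist": -1.045}
    - {"hand": 1,"translation": [0.53,-0.45,-0.02],"twist": -1.045}
    - {"hand": 1,"translation": [0.53,-0.45,-0.02],"twist": -1.045}
    - {"hand": 1,"translation": [0.53,-0.45,-0.02],"twist": -1.045}
    - {"hand": 1,"translation": [0.53,-0.45,-0.02],"twist": -1.045}
    - {"hand": 1,"translation": [0.53,-0.45,-0.02],"twist": -1.045}
    - {"hand": 1,"translation": [0.53,-0.45,-0.02],"twist": -1.045}
    - {"hand": 1,"translation": [0.53,-0.45,-0.02],"twist": -1.045}
    - {"hand": 1,"translation": [0.53,-0.45,-0.02],"twist": -1.045}
    - {"hand": 1,"translation": [0.53,-0.45,-0.02],"twist": -1.045}
    - {"hand": 1,"translation": [0.53,-0.45,-0.02],"twist": -1.045}

```text
time_s: 1.95
tool_pos: [574.9, 10.8, 258.3]
tcp_rot: [[0.106, 0.994, -0.001], [0.994, -0.106, 0.001], [0.001, -0.001, -1.0]]
ft_force: [0.2, -0.5, -0.4]
gripper_width: 88.0
```

```bash
python3 - <<'E'
from h import *
c=snap('wrist','w1.png'); o=arm.get_obs(); print(o['time_s'],o['tool_pos'],o['tcp_rot'],o['joint_positions'])
for X in((578,30.5,95),(589,134,54),(578,30.5,58)): print(proj(c,X))
E
```

```text
2.0 [574.94919498  10.69777877 258.43633225] [[ 1.05910378e-01  9.94375265e-01 -9.07928325e-04]
 [ 9.94374850e-01 -1.05909066e-01  1.38839249e-03]
 [ 1.28442531e-03 -1.04986627e-03 -9.99998624e-01]] [-1.46208766e+00  3.68307150e+00  1.03015680e+02  8.16155734e-02
  7.33552974e+01  4.59408409e+00]
[[281.6939507  165.63492908]]
[[281.86582011  49.30019456]]
[[281.78496603 160.0617398 ]]
```

View pics/w1.png

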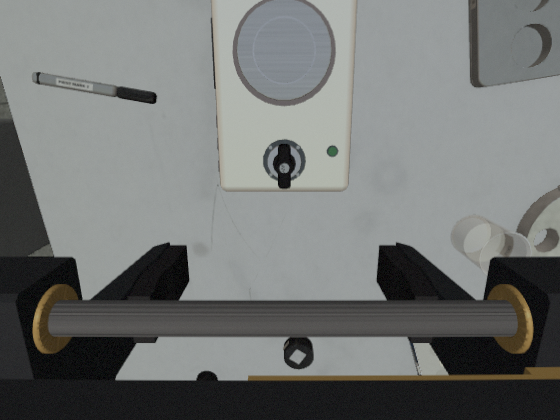

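The wrist view shows the pan at (284,50), the boss at (284,160), and the wing lying along the image's vertical at column 284, with its hub at about (284,168).

```bash
python3 - <<'E'
from h import *
c=dict(np.load('pics/w1.png.npz')); im=c['color'][:,:,::-1]
g=cv2.cvtColor(im,cv2.COLOR_BGR2GRAY)
cv2.imwrite('pics/w1c.png',cv2.resize(im[0:200,200:370],None,fx=3,fy=3,interpolation=cv2.INTER_CUBIC))
# pan circle: saturation/white segmentation
m=((im.astype(int)[:,:,2]-im.astype(int)[:,:,0])<3)&(g>90)&(g<190)
m=m.astype(np.uint8); m[:, :225]=0; m[:,345:]=0; m[112:]=0
cn=max(cv2.findContours(m,0,1)[0],key=cv2.contourArea); e=cv2.minEnclosingCircle(cn); print('pan',e, onz(c,*e[0],54))
d=((g<60)).astype(np.uint8); d[:130]=0;d[200:]=0;d[:,:262]=0;d[:,:]*=1;d[:,305:]=0
vv,uu=np.nonzero(d)
for r in range(140,192,3):
    w=uu[vv==r]; print(r,(w.min(),w.max()) if len(w) else None,end=' ')
print()
for p in((284,168),):print('wing',onz(c,*p,95))
print('boss',onz(c,284.5,160.5,58))
print(c['fx'])
E
```

```text
pan ((283.5, 48.65151596069336), 50.76642608642578) [590.59152739 134.40233146  54.        ]
140 None 143 (np.int64(281), np.int64(287)) 146 (np.int64(279), np.int64(289)) 149 (np.int64(278), np.int64(290)) 152 (np.int64(278), np.int64(289)) 155 (np.int64(277), np.int64(291)) 158 (np.int64(274), np.int64(293)) 161 (np.int64(273), np.int64(294)) 164 (np.int64(273), np.int64(294)) 167 (np.int64(274), np.int64(294)) 170 (np.int64(275), np.int64(292)) 173 (np.int64(278), np.int64(290)) 176 (np.int64(278), np.int64(290)) 179 (np.int64(278), np.int64(290)) 182 (np.int64(278), np.int64(289)) 185 (np.int64(278), np.int64(289)) 188 None 191 None 
wing [579.85336513  28.13704368  95.        ]
boss [580.68041234  29.77278798  58.        ]
342.525834746113
```

View pics/w1c.png

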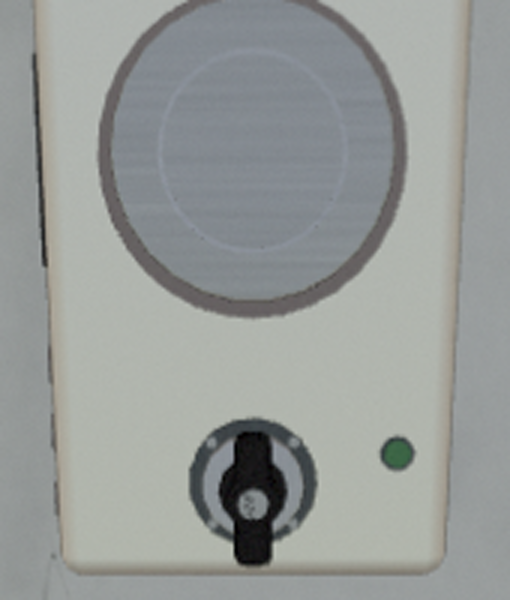

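Emit:
carry_out:
  increments:
    - {"hand": 0.5,"translation": [0.0195,0.003,0.05],"twist": 0}
    - {"hand": 0.5,"translation": [0.0195,0.003,0.1],"twist": 0}
    - {"hand": 0.5,"translation": [0.0195,0.003,0.13],"twist": 0}
    - {"hand": 0.5,"translation": [0.0195,0.003,0.15],"twist": 0}
    - {"hand": 0.5,"translation": [0.0195,0.003,0.17],"twist": 0}
    - {"hand": 0.5,"translation": [0.0195,0.003,0.18],"twist": 0}
    - {"hand": 0.5,"translation": [0.0195,0.003,0.185],"twist": 0}
    - {"hand": 0.5,"translation": [0.0195,0.003,0.185],"twist": 0}
    - {"hand": 0.5,"translation": [0.0195,0.003,0.185],"twist": 0}

```text
time_s: 2.9
tool_pos: [580.7, 29.8, 74.6]
tcp_rot: [[0.106, 0.994, 0.001], [0.994, -0.106, 0.001], [0.001, 0.001, -1.0]]
ft_force: [-0.5, -0.3, -0.9]
gripper_width: 44.3
```

```bash
python3 - <<'E'
from h import *
c=snap('wrist','w2.png'); o=arm.get_obs(); print(o['time_s'],o['tool_pos'],o['ft_force'],o['gripper_width'])
E
```

```text
2.95 [580.90729645  29.88878519  74.81420355] [-0.42346977 -0.59781185  0.40755121] 44.14352053833374
```

View pics/w2.png

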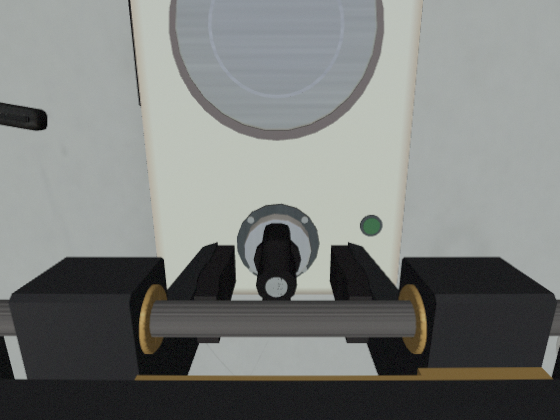

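The wing sits at about column 277 and the fingers' midline is at column 283. I'll shift about 2 mm along −y before closing.

Emit:
carry_out:
  increments:
    - {"hand": 0.5,"translation": [0,-0.002,0.001],"twist": 0}
    - {"hand": 0.5,"translation": [0,-0.002,0.001],"twist": 0}
    - {"hand": 0.0,"translation": [0,-0.002,0.001],"twist": 0}
    - {"hand": 0,"translation": [0,-0.002,0.001],"twist": 0}
    - {"hand": 0,"translation": [0,-0.002,0.001],"twist": 0}
    - {"hand": 0,"translation": [0,-0.002,0.001],"twist": 0}
    - {"hand": 0,"translation": [0,-0.002,0.001],"twist": 0}
    - {"hand": 0,"translation": [0,-0.002,0.001],"twist": 0}
    - {"hand": 0,"translation": [0,-0.002,0.001],"twist": 0}

```text
time_s: 3.85
tool_pos: [578.4, 30.2, 73.8]
tcp_rot: [[0.106, 0.994, 0.0], [0.994, -0.106, 0.001], [0.002, 0.0, -1.0]]
ft_force: [-3.2, 0.3, 2.5]
gripper_width: 11.7
```

Emit:
carry_out:
  increments:
    - {"hand": 0,"translation": [0,0,-0.004],"twist": 0}
    - {"hand": 0,"translation": [0,0,-0.008],"twist": 0}
    - {"hand": 0,"translation": [0,0,-0.012],"twist": 0}
    - {"hand": 0,"translation": [0,0,-0.012],"twist": 0}
    - {"hand": 0,"translation": [0,0,-0.012],"twist": 0}

```text
time_s: 4.35
tool_pos: [578.1, 30.1, 85.2]
tcp_rot: [[0.106, 0.994, -0.0], [0.994, -0.106, 0.001], [0.001, -0.0, -1.0]]
ft_force: [1.7, 1.2, -9.1]
gripper_width: 11.5
```

Emit:
carry_out:
  increments:
    - {"hand": 0,"translation": [0,0,0],"twist": -0.1}
    - {"hand": 0,"translation": [0,0,0],"twist": -0.2}
    - {"hand": 0,"translation": [0,0,0],"twist": -0.3}
    - {"hand": 0,"translation": [0,0,0],"twist": -0.4}
    - {"hand": 0,"translation": [0,0,0],"twist": -0.5}
    - {"hand": 0,"translation": [0,0,0],"twist": -0.6}
    - {"hand": 0,"translation": [0,0,0],"twist": -0.6}

```text
time_s: 5.05
tool_pos: [577.5, 30.1, 84.6]
tcp_rot: [[-0.474, 0.881, -0.001], [0.881, 0.474, 0.001], [0.002, -0.001, -1.0]]
ft_force: [0.6, 0.8, -8.6]
gripper_width: 11.9
```

Emit:
carry_out:
  increments:
    - {"hand": 0,"translation": [0,0,-0.001],"twist": -0.12}
    - {"hand": 0,"translation": [0,0,-0.001],"twist": -0.24}
    - {"hand": 0,"translation": [0,0,-0.001],"twist": -0.36}
    - {"hand": 0,"translation": [0,0,-0.001],"twist": -0.48}
    - {"hand": 0,"translation": [0,0,-0.001],"twist": -0.6}
    - {"hand": 0,"translation": [0,0,-0.001],"twist": -0.72}
    - {"hand": 0,"translation": [0,0,-0.001],"twist": -0.84}
    - {"hand": 0,"translation": [0,0,-0.001],"twist": -0.96}
    - {"hand": 0,"translation": [0,0,-0.001],"twist": -1.08}
    - {"hand": 0,"translation": [0,0,-0.001],"twist": -1.2}
    - {"hand": 0,"translation": [0,0,-0.001],"twist": -1.3}
    - {"hand": 0,"translation": [0,0,-0.001],"twist": -1.4}
    - {"hand": 0,"translation": [0,0,-0.001],"twist": -1.47}
    - {"hand": 0,"translation": [0,0,-0.001],"twist": -1.47}
    - {"hand": 0,"translation": [0,0,-0.001],"twist": -1.47}

```text
time_s: 6.55
tool_pos: [576.9, 29.1, 85.3]
tcp_rot: [[-0.925, -0.381, -0.003], [-0.381, 0.925, -0.0], [0.003, 0.001, -1.0]]
ft_force: [-0.4, -6.1, -8.7]
gripper_width: 11.8
```

```bash
python3 - <<'E'
from h import *
o=arm.get_obs(); R=o['tcp_rot'];print(o['time_s'],o['tool_pos'],o['ft_force'],o['wrist_torque'],o['gripper_width'],o['joint_positions'])
print(np.arctan2(R[1,1],R[0,1])+np.radians(6.08))
E
```

```text
6.55 [576.89704369  29.09671461  85.26871901] [-0.40770463 -6.0631872  -8.65123134] [-0.90935938 -0.10620521 -0.0045908 ] 11.75191941554294 [ 4.22946792e-01  1.29363016e+01  1.11984304e+02 -1.28268467e-02
  5.52437656e+01 -1.11940103e+02]
2.0673478477277225
```

Emit:
carry_out:
  increments:
    - {"hand": 0.4,"translation": [0,0,0],"twist": 0}
    - {"hand": 0.4,"translation": [0,0,0],"twist": 0}
    - {"hand": 0.4,"translation": [0,0,0],"twist": 0}
    - {"hand": 0.4,"translation": [0,0,-0.02],"twist": 0}
    - {"hand": 0.4,"translation": [0,0,-0.06],"twist": 0}
    - {"hand": 1,"translation": [0,0,-0.11],"twist": 0}
    - {"hand": 1,"translation": [0,0,-0.15],"twist": 0.14}
    - {"hand": 1,"translation": [0,0,-0.17],"twist": 0.28}
    - {"hand": 1,"translation": [0,0,-0.17],"twist": 0.42}
    - {"hand": 1,"translation": [0,0,-0.17],"twist": 0.56}
    - {"hand": 1,"translation": [0,0,-0.17],"twist": 0.7}
    - {"hand": 1,"translation": [0,0,-0.17],"twist": 0.84}
    - {"hand": 1,"translation": [0,0,-0.17],"twist": 0.98}
    - {"hand": 1,"translation": [0,0,-0.17],"twist": 1.12}
    - {"hand": 1,"translation": [0,0,-0.17],"twist": 1.26}
    - {"hand": 1,"translation": [0,0,-0.17],"twist": 1.4}
    - {"hand": 1,"translation": [0,0,-0.17],"twist": 1.54}
    - {"hand": 1,"translation": [0,0,-0.17],"twist": 1.68}
    - {"hand": 1,"translation": [0,0,-0.17],"twist": 1.82}
    - {"hand": 1,"translation": [0,0,-0.17],"twist": 1.96}

```text
time_s: 8.55
tool_pos: [577.8, 29.6, 256.3]
tcp_rot: [[0.005, 1.0, -0.001], [1.0, -0.005, 0.0], [0.0, -0.001, -1.0]]
ft_force: [-0.0, -0.6, 0.6]
gripper_width: 88.0
```

```bash
python3 - <<'E'
from h import *
c=snap('wrist','w3.png'); o=arm.get_obs(); print(o['time_s'],o['tool_pos'],o['ft_force'],o['gripper_width'],o['joint_positions'])
E
```

```text
8.6 [577.84666475  29.66029336 256.32100765] [-0.40866564 -0.6171705  -0.8330411 ] 88.38062882149643 [4.54452886e-01 4.15108853e+00 1.02741180e+02 3.09795051e-02
 7.31686131e+01 1.01867391e+00]
```

View pics/w3.png

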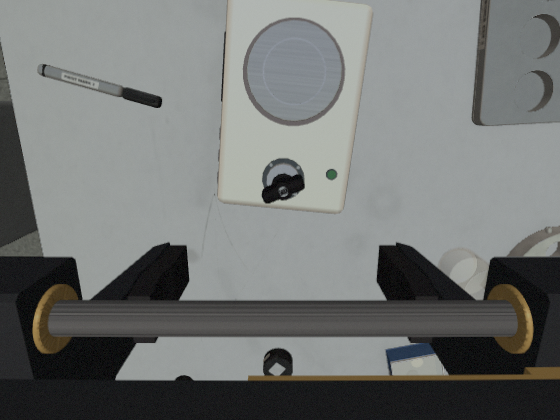

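```bash
python3 - <<'E'
from h import *
cv2.imwrite
for f in('w1','w3'):
    c=dict(np.load(f'pics/{f}.png.npz')); C=cloud(c); Z=C[...,2]
    bx=(590.,134.); 
    dp=np.hypot(C[...,0]-589,C[...,1]-134); top=(dp>50)&(dp<62)&(abs(Z-46)<12)&(C[...,1]<150)&(abs(C[...,0]-585)<50)
    print(f,np.median(Z[dp<35]),np.median(Z[top]), (dp<35).sum(),top.sum())
    w=(np.hypot(C[...,0]-579,C[...,1]-30)<30)&(Z>(90 if f=='w1' else 98))
    P=C[w][:,:2]; P=P-P.mean(0); ev=np.linalg.svd(P,full_matrices=0)
    print(w.sum(),np.median(C[w][:,2]),C[w].mean(0),np.degrees(np.arctan2(ev[2][0,1],ev[2][0,0])),ev[1]/np.sqrt(len(P)))
cv2.imwrite('pics/w3c.png',cv2.resize(c['color'][140:215,230:330,::-1],None,fx=6,fy=6,interpolation=cv2.INTER_CUBIC))
E
```

```text
w1 54.1717225261314 45.24479513278362 4653 1690
25698 355.55830130009235 [579.73436853  32.87538362 344.37873499] -6.478611816870689 [16.97550772  2.49223734]
w3 58.41355741680815 45.23719353394176 4624 1637
17502 353.6241102806497 [579.56761792  51.14645746 339.76600603] 179.02510087103636 [11.59346378  4.77694153]
```

View pics/w3c.png

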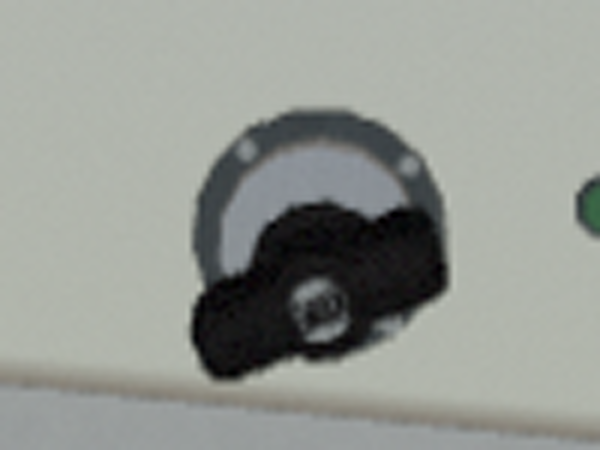

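The pan has risen about 4–5 mm and the wing now sits at about 2.05 rad, so the lock step is done. Next is the wide specimen.

Emit:
carry_out:
  increments:
    - {"hand": 1,"translation": [-0.05,-0.002,0],"twist": 0}
    - {"hand": 1,"translation": [-0.1,-0.004,0],"twist": 0}
    - {"hand": 1,"translation": [-0.15,-0.006,0],"twist": 0}
    - {"hand": 1,"translation": [-0.2,-0.008,0.02],"twist": 0}
    - {"hand": 1,"translation": [-0.25,-0.01,0.05],"twist": 0}
    - {"hand": 1,"translation": [-0.285,-0.01,0.05],"twist": 0}
    - {"hand": 1,"translation": [-0.285,-0.01,0.05],"twist": 0}
    - {"hand": 1,"translation": [-0.285,-0.01,0.05],"twist": 0}

```text
time_s: 9.4
tool_pos: [565.0, -255.9, 206.4]
tcp_rot: [[0.011, 1.0, -0.001], [1.0, -0.011, 0.001], [0.001, -0.001, -1.0]]
ft_force: [-0.5, 0.2, -0.6]
gripper_width: 88.2
```

```bash
python3 - <<'E'
from h import *
c=snap('wrist','w4.png'); o=arm.get_obs(); print(o['time_s'],o['tool_pos'],o['ft_force'],o['gripper_width'],o['joint_positions'])
E
```

```text
9.45 [ 565.35186194 -254.92923089  206.83808671] [0.01271713 0.12702532 0.25667098] 88.15610401165456 [-2.65995451e+01  1.04936777e+01  1.00931147e+02  5.25297562e-02
  6.86009537e+01 -2.60645234e+01]
```

View pics/w4.png

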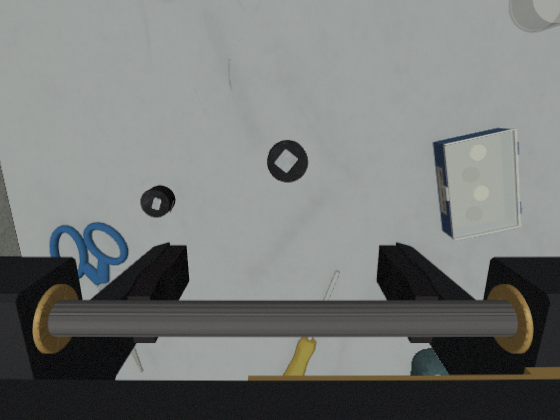

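The wide specimen is at (288,161) and the narrow one at (157,201). Their bright square faces are on top.

```bash
python3 - <<'E'
from h import *
c=dict(np.load('pics/w4.png.npz')); g=cv2.cvtColor(c['color'],cv2.COLOR_RGB2GRAY)
for n,u,v,r,z,D in(('wide',288,161,28,21,40),('narrow',157,201,24,20,30)):
    m=np.zeros_like(g); m[v-r:v+r,u-r:u+r]=(g[v-r:v+r,u-r:u+r]<75)
    cn=max(cv2.findContours(m,0,1)[0],key=cv2.contourArea)
    P=np.array([onz(c,*p,z)[:2] for p in cn[:,0].astype(float)])
    # white square
    m2=np.zeros_like(g); cv2.drawContours(m2,[cn],-1,1,-1); w=(m2>0)&(g>110); vv,uu=np.nonzero(w)
    print(n,cv2.minEnclosingCircle(P.astype(np.float32)),P.min(0),P.max(0),'sq',onz(c,uu.mean(),vv.mean(),z))
E
```

```text
wide ((571.4676513671875, -235.0114288330078), 20.191083908081055) [ 552.00810843 -254.6958009 ] [ 590.77532161 -214.95017563] sq [ 570.18020397 -234.63195712   21.        ]
narrow ((441.13433837890625, -273.349853515625), 17.89999008178711) [ 424.32354178 -289.62448945] [ 458.47693971 -258.55344254] sq [ 439.631992   -276.47493735   20.        ]
```

Emit:
carry_out:
  increments:
    - {"hand": 1,"translation": [0.021,0.0035,0.04],"twist": 0}
    - {"hand": 1,"translation": [0.021,0.0035,0.09],"twist": 0}
    - {"hand": 1,"translation": [0.021,0.0035,0.13],"twist": 0}
    - {"hand": 1,"translation": [0.021,0.0035,0.16],"twist": 0}
    - {"hand": 0.75,"translation": [0.021,0.0035,0.165],"twist": 0}
    - {"hand": 0.75,"translation": [0.021,0.0035,0.165],"twist": 0}
    - {"hand": 0.75,"translation": [0.021,0.0035,0.165],"twist": 0}

```text
time_s: 10.15
tool_pos: [571.1, -233.8, 44.4]
tcp_rot: [[0.008, 1.0, 0.004], [1.0, -0.008, -0.0], [-0.0, 0.004, -1.0]]
ft_force: [-0.0, 0.5, 0.7]
gripper_width: 66.9
```

```bash
python3 - <<'E'
from h import *
c=snap('wrist','w5.png'); o=arm.get_obs(); print(o['time_s'],o['tool_pos'],o['ft_force'],o['gripper_width'])
E
```

```text
10.2 [ 571.31598547 -234.15763363   44.76229546] [ 0.32206833  0.33878058 -0.08168725] 66.4454869482588
```

View pics/w5.png

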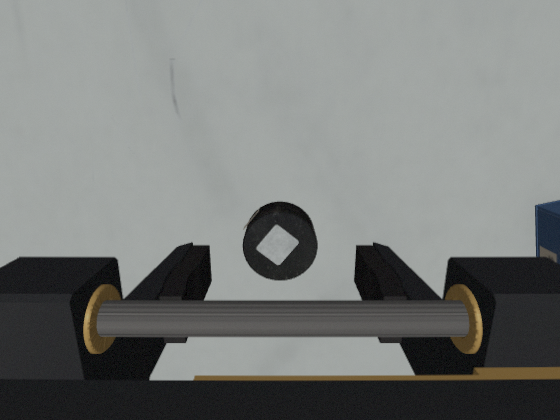

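The specimen is centred near (280,241) and the fingers' midline is at column 283.

```bash
python3 - <<'E'
from h import *
c=dict(np.load('pics/w5.png.npz')); print(onz(c,280,241,21),onz(c,280,279.5,21),onz(c,280,202.5,21))
o=arm.get_obs(); T=o['tool_pos'];R=o['tcp_rot']
for x in(9,0,-9):print(x,proj(c,T+R@np.array([x,0,0])))
E
```

```text
[ 571.64670792 -232.37553121   21.        ] [ 571.44167247 -254.70167069   21.        ] [ 571.8385051  -211.44711357   21.        ]
9 [[279.17699741 245.27489287]]
0 [[279.19733199 263.53490964]]
-9 [[279.21727929 281.23874267]]
```

Emit:
carry_out:
  increments:
    - {"hand": 0.75,"translation": [0.001,-0.0015,0.015],"twist": 0}
    - {"hand": 0.75,"translation": [0.001,-0.0015,0.03],"twist": 0}
    - {"hand": 0.75,"translation": [0.001,-0.0015,0.038],"twist": 0}
    - {"hand": 0.75,"translation": [0.001,-0.0015,0.041],"twist": 0}
    - {"hand": 0.75,"translation": [0.001,-0.0015,0.041],"twist": 0}
    - {"hand": 0.75,"translation": [0.001,-0.0015,0.041],"twist": 0}
    - {"hand": 0,"translation": [0.001,-0.0015,0.041],"twist": 0}
    - {"hand": 0,"translation": [0.001,-0.0015,0.041],"twist": 0}
    - {"hand": 0,"translation": [0.001,-0.0015,0.041],"twist": 0}
    - {"hand": 0,"translation": [0.001,-0.0015,0.041],"twist": 0}
    - {"hand": 0,"translation": [0.001,-0.0015,0.041],"twist": 0}
    - {"hand": 0,"translation": [0.001,-0.0015,0.041],"twist": 0}

```text
time_s: 11.4
tool_pos: [570.2, -233.3, 4.1]
tcp_rot: [[0.009, 1.0, 0.005], [1.0, -0.009, -0.001], [-0.001, 0.005, -1.0]]
ft_force: [-0.3, -0.2, 2.9]
gripper_width: 38.7
```

Emit:
carry_out:
  increments:
    - {"hand": 0,"translation": [0,0,-0.03],"twist": 0}
    - {"hand": 0,"translation": [0,0,-0.07],"twist": 0}
    - {"hand": 0,"translation": [0,0,-0.11],"twist": 0}
    - {"hand": 0,"translation": [0.02,0,-0.15],"twist": 0}
    - {"hand": 0,"translation": [0.06,0.003,-0.16],"twist": 0}
    - {"hand": 0,"translation": [0.1,0.006,-0.16],"twist": 0}
    - {"hand": 0,"translation": [0.14,0.008,-0.16],"twist": 0}
    - {"hand": 0,"translation": [0.18,0.01,-0.16],"twist": 0}
    - {"hand": 0,"translation": [0.22,0.012,-0.16],"twist": 0}
    - {"hand": 0,"translation": [0.26,0.015,-0.16],"twist": 0}
    - {"hand": 0,"translation": [0.3,0.015,-0.16],"twist": 0}
    - {"hand": 0,"translation": [0.33,0.015,-0.16],"twist": 0}
    - {"hand": 0,"translation": [0.355,0.015,-0.16],"twist": 0}
    - {"hand": 0,"translation": [0.3675,0.015,-0.16],"twist": 0}
    - {"hand": 0,"translation": [0.3675,0.015,-0.14],"twist": 0}
    - {"hand": 0,"translation": [0.3675,0.015,-0.12],"twist": 0}
    - {"hand": 0,"translation": [0.3675,0.015,-0.12],"twist": 0}

```text
time_s: 13.1
tool_pos: [585.2, 133.3, 120.4]
tcp_rot: [[0.009, 1.0, -0.002], [1.0, -0.009, -0.003], [-0.003, -0.002, -1.0]]
ft_force: [-0.1, 0.5, 0.1]
gripper_width: 38.5
```

```bash
python3 - <<'E'
from h import *
c=snap('wrist','w6.png'); o=arm.get_obs(); print(o['time_s'],o['tool_pos'],o['ft_force'],o['gripper_width'],o['tcp_rot'])
c2=snap('top','t6.png'); cv2.imwrite('pics/t6c.png',cv2.resize(c2['color'][150:290,150:350,::-1],None,fx=3.8,fy=3.8,interpolation=cv2.INTER_CUBIC))
E
```

```text
13.15 [586.25831484 133.4733989  121.96512013] [ 0.6126297  -0.18622291 -0.09332823] 38.38237787014554 [[ 9.05325693e-03  9.99958819e-01  6.31644518e-04]
 [ 9.99956854e-01 -9.05192131e-03 -2.08626511e-03]
 [-2.08046160e-03  6.50504759e-04 -9.99997624e-01]]
```

View pics/w6.png

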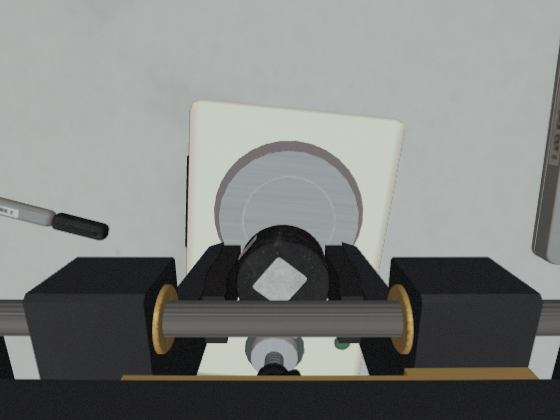

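View pics/t6c.png

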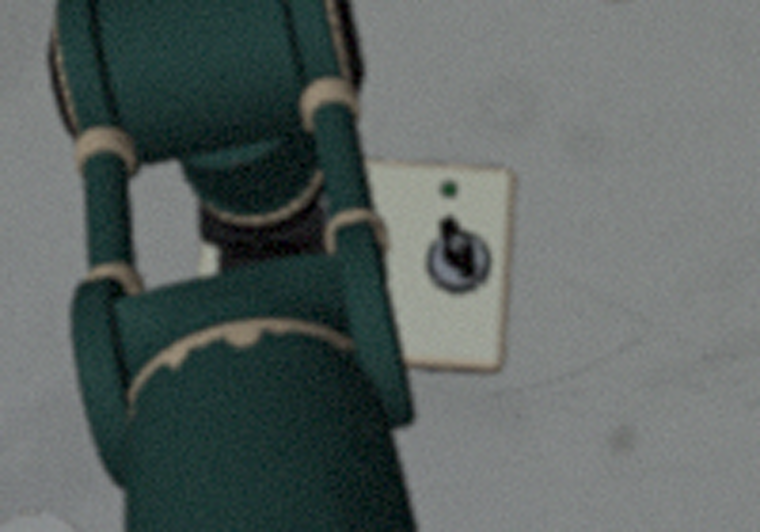

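The wrist view shows the pan circle at columns 215–362, with its ring centred near (289,217), and the specimen held upright.

```bash
python3 - <<'E'
from h import *
c=dict(np.load('pics/w6.png.npz')); print(onz(c,288.7,217,59), onz(c,288.7,141.5,59))
o=arm.get_obs(); T=o['tool_pos'];R=o['tcp_rot']; print(T)
print(R.T@(np.array([589,134.3,T[2]])-T))
E
```

```text
[590.86716879 135.88514784  59.        ] [590.99709849 182.93458377  59.        ]
[587.42188364 133.61466526 123.3518276 ]
[0.69996379 1.57167709 0.00409483]
```

Emit:
carry_out:
  increments:
    - {"hand": 0,"translation": [0.001,0.0015,0.02],"twist": 0}
    - {"hand": 0,"translation": [0.001,0.0015,0.035],"twist": 0}
    - {"hand": 0,"translation": [0.001,0.0015,0.048],"twist": 0}
    - {"hand": 0,"translation": [0.001,0.0015,0.054],"twist": 0}
    - {"hand": 0,"translation": [0.001,0.0015,0.057],"twist": 0}
    - {"hand": 0,"translation": [0.001,0.0015,0.059],"twist": 0}
    - {"hand": 0,"translation": [0.001,0.0015,0.0595],"twist": 0}
    - {"hand": 0,"translation": [0.001,0.0015,0.0595],"twist": 0}
    - {"hand": 0,"translation": [0.001,0.0015,0.0595],"twist": 0}

```text
time_s: 14.1
tool_pos: [589.5, 134.6, 64.4]
tcp_rot: [[0.009, 1.0, 0.004], [1.0, -0.009, -0.001], [-0.001, 0.004, -1.0]]
ft_force: [0.4, -0.1, -0.8]
gripper_width: 38.6
```

```bash
python3 - <<'E'
from h import *
o=arm.get_obs(); print(o['time_s'],o['tool_pos'],o['ft_force'])
c=snap('wrist','w7.png'); C=cloud(c); Z=C[...,2]
d=np.hypot(C[...,0]-590,C[...,1]-135); m=(d>32)&(d<42)&(C[...,1]>140); print(np.median(Z[m]),m.sum())
m=(d>50)&(d<58)&(C[...,1]>140)&(abs(C[...,0]-590)<30); print(np.median(Z[m]))
E
```

```text
14.1 [589.53964789 134.63996752  64.43256655] [ 0.36297095 -0.05896093 -0.84702164]
150.89615335633977 23127
45.23204938540106
```

View pics/w7.png

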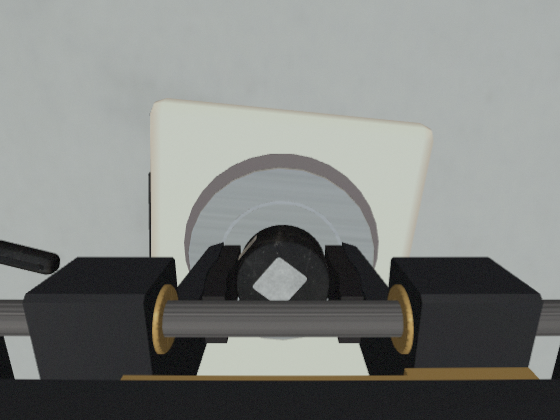

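Emit:
carry_out:
  increments:
    - {"hand": 0,"translation": [0,0,0.001],"twist": 0}
    - {"hand": 0,"translation": [0,0,0.0015],"twist": 0}
    - {"hand": 0,"translation": [0,0,0.0015],"twist": 0}
    - {"hand": 0.55,"translation": [0,0,0.0015],"twist": 0}
    - {"hand": 0.65,"translation": [0,0,0.0015],"twist": 0}
    - {"hand": 0.75,"translation": [0,0,0.0015],"twist": 0}
    - {"hand": 0.75,"translation": [0,0,0.0015],"twist": 0}
    - {"hand": 0.75,"translation": [0,0,0.0],"twist": 0}
    - {"hand": 0.75,"translation": [0,0,-0.02],"twist": 0}
    - {"hand": 0.75,"translation": [0,0,-0.05],"twist": 0}
    - {"hand": 0.75,"translation": [-0.01,0,-0.09],"twist": 0}
    - {"hand": 0.75,"translation": [-0.03,0,-0.11],"twist": 0}
    - {"hand": 0.75,"translation": [-0.03,0,-0.11],"twist": 0}
    - {"hand": 0.75,"translation": [-0.03,0,-0.11],"twist": 0}

```text
time_s: 15.55
tool_pos: [588.9, 104.7, 174.7]
tcp_rot: [[0.01, 1.0, 0.005], [1.0, -0.01, -0.001], [-0.001, 0.005, -1.0]]
ft_force: [0.8, 1.4, -0.5]
gripper_width: 66.2
```

```bash
python3 - <<'E'
from h import *
o=arm.get_obs(); print(o['time_s'],o['tool_pos'],o['ft_force'])
c=snap('wrist','w8.png'); C=cloud(c); Z=C[...,2]
E
```

```text
15.55 [588.85834024 104.72407422 174.65424432] [ 0.83724872  1.36933017 -0.51312112]
```

View pics/w8.png

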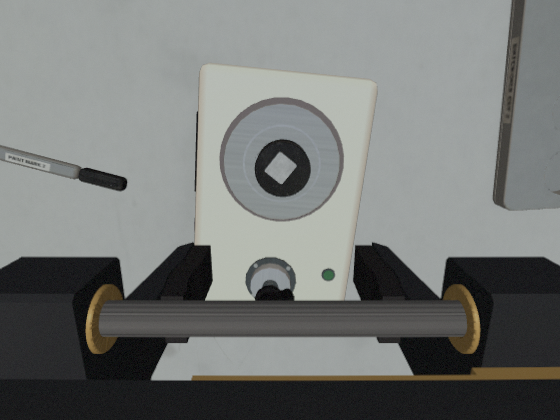

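The wide specimen now stands on the pan, with its top at about (282,168). I'll measure its position next.

```bash
cat > disc.py <<'E'
from h import *
def disc(c,u,v,r,z,thr=75):
    g=cv2.cvtColor(c['color'],cv2.COLOR_RGB2GRAY)
    m=np.zeros_like(g); m[v-r:v+r,u-r:u+r]=(g[v-r:v+r,u-r:u+r]<thr)
    cn=max(cv2.findContours(m,0,1)[0],key=cv2.contourArea)
    P=np.array([onz(c,*p,z)[:2] for p in cn[:,0].astype(float)])
    m2=np.zeros_like(g); cv2.drawContours(m2,[cn],-1,1,-1); w=(m2>0)&(g>110); vv,uu=np.nonzero(w)
    return cv2.minEnclosingCircle(P.astype(np.float32)),P.min(0),P.max(0),'sq',onz(c,uu.mean(),vv.mean(),z)[:2],(uu.mean(),vv.mean())
E
python3 - <<'E'
from disc import *
c=dict(np.load('pics/w8.png.npz'))
print(disc(c,282,168,36,79.5)); print('pan',onz(c,281.7,159.5,58.5),onz(c,281.7,97.5,58.5),onz(c,281.7,221,58.5))
C=cloud(c); Z=C[...,2]; d=np.hypot(C[...,0]-590,C[...,1]-135); m=(d>30)&(d<42); print(np.median(Z[m]))
o=arm.get_obs(); T=o['tool_pos'];R=o['tcp_rot']; print(T,R.T@(np.array([437,-290,200])-T))
E
```

```text
(((591.4354248046875, 132.9920196533203), 20.358217239379883), array([571.90194759, 112.69971922]), array([610.91481101, 153.29271585]), 'sq', array([589.79437822, 133.32795143]), (np.float64(280.15124555160145), np.float64(167.6832740213523)))
pan [590.99819547 136.22569518  58.5       ] [591.43752497 181.47080694  58.5       ] [590.51897215  86.91982816  58.5       ]
255.75935315472128
[587.99956077 104.9308489  173.37445654] [-396.40985464 -147.08133195  -26.5795273 ]
```

Emit:
carry_out:
  increments:
    - {"hand": 1,"translation": [-0.04,-0.015,-0.025],"twist": 0}
    - {"hand": 1,"translation": [-0.08,-0.03,-0.025],"twist": 0}
    - {"hand": 1,"translation": [-0.12,-0.045,-0.025],"twist": 0}
    - {"hand": 1,"translation": [-0.16,-0.06,-0.025],"twist": 0}
    - {"hand": 1,"translation": [-0.2,-0.075,-0.025],"twist": 0}
    - {"hand": 1,"translation": [-0.24,-0.09,-0.025],"twist": 0}
    - {"hand": 1,"translation": [-0.28,-0.105,-0.025],"twist": 0}
    - {"hand": 1,"translation": [-0.32,-0.12,-0.0],"twist": 0}
    - {"hand": 1,"translation": [-0.36,-0.135,0.03],"twist": 0}
    - {"hand": 1,"translation": [-0.395,-0.147,0.07],"twist": 0}
    - {"hand": 1,"translation": [-0.395,-0.147,0.07],"twist": 0}
    - {"hand": 1,"translation": [-0.395,-0.147,0.07],"twist": 0}
    - {"hand": 1,"translation": [-0.395,-0.147,0.07],"twist": 0}

```text
time_s: 16.9
tool_pos: [437.8, -287.7, 103.3]
tcp_rot: [[0.009, 1.0, 0.002], [1.0, -0.009, -0.0], [-0.0, 0.002, -1.0]]
ft_force: [0.7, 0.1, 0.3]
gripper_width: 87.8
```

```bash
python3 - <<'E'
from disc import *
o=arm.get_obs(); print(o['time_s'],o['tool_pos'],o['ft_force'],o['joint_positions'])
c=snap('wrist','w9.png'); p=proj(c,(438.5,-273,20))[0].astype(int); print(p,disc(c,p[0],p[1],42,20))
E
```

```text
16.9 [ 437.82165161 -287.71965168  103.26266757] [0.74386969 0.14195384 0.31776362] [-3.60804090e+01  6.03129639e+00  1.17926460e+02  8.32209689e-02
  5.59347686e+01 -3.55959196e+01]
[280 190] (((437.72137451171875, -274.3700866699219), 15.98720932006836), array([ 423.08810192, -290.35421031]), array([ 451.98106967, -258.70062663]), 'sq', array([ 439.26282162, -276.35966104]), (np.float64(281.47727272727275), np.float64(195.4659090909091)))
```

View pics/w9.png

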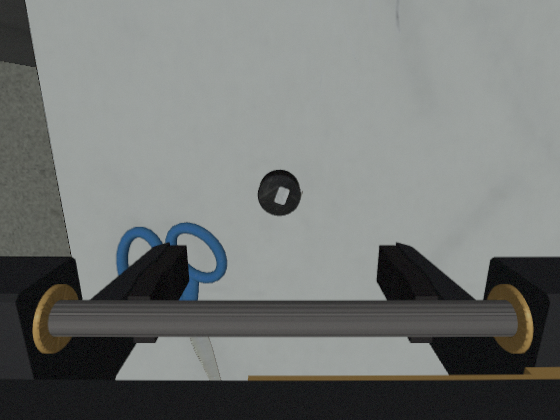

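The narrow specimen is at (280,193). The scissor handles are near (200,250), so I need to check finger clearance.

```bash
python3 - <<'E'
from disc import *
c=dict(np.load('pics/w9.png.npz'))
for p in((185,222),(225,262),(225,245),(280,193),(279.5,170.5),(279.5,216)):print(p,onz(c,*p,5),onz(c,*p,20))
o=arm.get_obs();print(o['tool_pos'])
E
```

```text
(185, 222) [ 366.97297457 -299.76965591    5.        ] [ 371.450703   -294.88794389   20.        ]
(225, 262) [ 395.15045563 -332.5005734     5.        ] [ 397.89181123 -325.60189344   20.        ]
(225, 245) [ 395.89864726 -318.43630799    5.        ] [ 398.59389727 -312.40430623   20.        ]
(280, 193) [ 438.17667555 -278.16309963    5.        ] [ 438.26663876 -274.61284222   20.        ]
(279.5, 170.5) [ 437.98463282 -261.58963626    5.        ] [ 438.08643022 -259.06068062   20.        ]
(279.5, 216) [ 437.62837011 -295.71861262    5.        ] [ 437.75212139 -291.08653687   20.        ]
[ 438.51241662 -287.90391227  104.14661553]
```

Emit:
carry_out:
  increments:
    - {"hand": 0.65,"translation": [0.013,-0.002,0.02],"twist": 0}
    - {"hand": 0.65,"translation": [0.013,-0.002,0.05],"twist": 0}
    - {"hand": 0.65,"translation": [0.013,-0.002,0.075],"twist": 0}
    - {"hand": 0.65,"translation": [0.013,-0.002,0.09],"twist": 0}
    - {"hand": 0.65,"translation": [0.013,-0.002,0.097],"twist": 0}
    - {"hand": 0.65,"translation": [0.013,-0.002,0.1],"twist": 0}
    - {"hand": 0.65,"translation": [0.013,-0.002,0.1],"twist": 0}
    - {"hand": 0.65,"translation": [0.013,-0.002,0.1],"twist": 0}

```text
time_s: 17.75
tool_pos: [438.1, -275.4, 5.4]
tcp_rot: [[0.008, 1.0, 0.006], [1.0, -0.008, -0.003], [-0.003, 0.006, -1.0]]
ft_force: [0.1, 0.4, 0.5]
gripper_width: 57.2
```

```bash
python3 - <<'E'
from disc import *
o=arm.get_obs(); print(o['time_s'],o['tool_pos'],o['ft_force'])
c=snap('wrist','w10.png')
E
```

```text
17.75 [ 438.09161876 -275.41811098    5.36688449] [0.06021826 0.40851203 0.50050749]
```

View pics/w10.png

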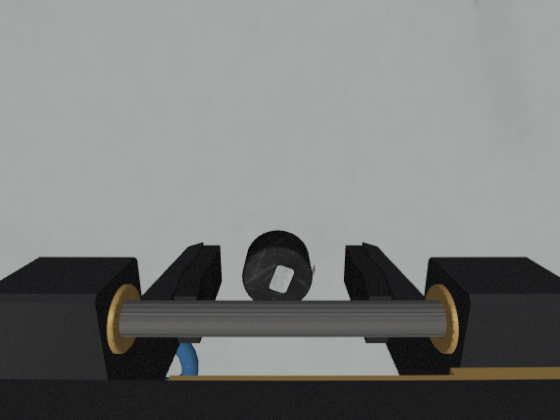

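The disc is at column 278 and the fingers' midline is at 283. I'll shift −2 mm and close.

Emit:
carry_out:
  increments:
    - {"hand": 0.65,"translation": [0,-0.002,0.001],"twist": 0}
    - {"hand": 0.65,"translation": [0,-0.002,0.001],"twist": 0}
    - {"hand": 0,"translation": [0,-0.002,0.001],"twist": 0}
    - {"hand": 0,"translation": [0,-0.002,0.001],"twist": 0}
    - {"hand": 0,"translation": [0,-0.002,0.001],"twist": 0}
    - {"hand": 0,"translation": [0,-0.002,0.001],"twist": 0}
    - {"hand": 0,"translation": [0,-0.002,0.001],"twist": 0}
    - {"hand": 0,"translation": [0,-0.002,0.001],"twist": 0}
    - {"hand": 0,"translation": [0,-0.002,0.001],"twist": 0}
    - {"hand": 0,"translation": [0,-0.002,0.001],"twist": 0}

```text
time_s: 18.8
tool_pos: [436.0, -275.5, 4.3]
tcp_rot: [[0.008, 1.0, 0.005], [1.0, -0.008, -0.003], [-0.003, 0.005, -1.0]]
ft_force: [-0.4, -0.1, 0.6]
gripper_width: 29.0
```

```bash
python3 - <<'E'
from disc import *
o=arm.get_obs(); T=o['tool_pos'];print(o['time_s'],T,o['ft_force'],o['gripper_width'])
c=snap('wrist','w11.png'); print(disc(c,278,265,36,20)); R=o['tcp_rot']; print(R.T@(np.array([589.5,133.5,160])-T))
cv2.imwrite('pics/w11c.png',c['color'][200:340,180:380,::-1].repeat(3,0).repeat(3,1))
E
```

```text
18.8 [ 435.97333308 -275.47870693    4.27438489] [-0.39212751 -0.09762115  0.56433799] 29.031944680769552
(((434.3001403808594, -272.4447021484375), 19.020036697387695), array([ 420.36306283, -285.68483981]), array([ 450.44027582, -254.49479399]), 'sq', array([ 439.38955795, -276.04152501]), (np.float64(286.7563559322034), np.float64(279.67161016949154)))
[ 409.82844236  151.02846191 -155.93440579]
```

View pics/w11c.png

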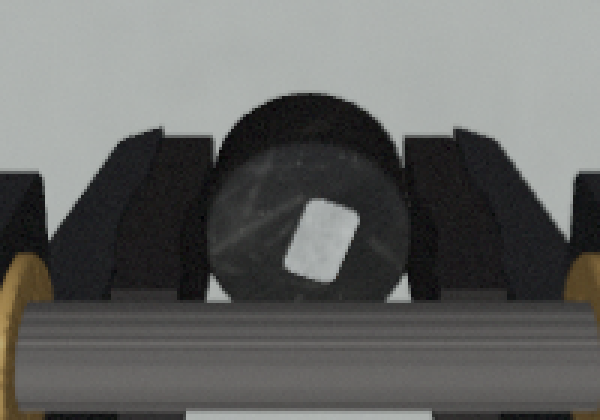

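The top face's front edge is at about row 247 and its centre at about (283,280).

```bash
python3 - <<'E'
from disc import *
c=dict(np.load('pics/w11.png.npz')); print(onz(c,282.7,280,20),onz(c,282.7,247.3,20)-[0,15,0],onz(c,282.7,231,0)-[0,15,0])
c=dict(np.load('pics/w8.png.npz')); print(onz(c,282.7,140,79.5)-[0,20,0])
E
```

```text
[ 437.69703638 -276.17513544   20.        ] [ 437.79854855 -276.5147241    20.        ] [ 437.94134137 -276.71137942    0.        ]
[591.76700486 132.59301951  79.5       ]
```

Emit:
carry_out:
  increments:
    - {"hand": 0,"translation": [0,0,-0.03],"twist": 0}
    - {"hand": 0,"translation": [0,0,-0.07],"twist": 0}
    - {"hand": 0,"translation": [0,0,-0.11],"twist": 0}
    - {"hand": 0,"translation": [0.02,0.007,-0.15],"twist": 0}
    - {"hand": 0,"translation": [0.06,0.022,-0.165],"twist": 0}
    - {"hand": 0,"translation": [0.1,0.037,-0.165],"twist": 0}
    - {"hand": 0,"translation": [0.14,0.051,-0.165],"twist": 0}
    - {"hand": 0,"translation": [0.18,0.066,-0.165],"twist": 0}
    - {"hand": 0,"translation": [0.22,0.081,-0.165],"twist": 0}
    - {"hand": 0,"translation": [0.26,0.095,-0.165],"twist": 0}
    - {"hand": 0,"translation": [0.3,0.11,-0.165],"twist": 0}
    - {"hand": 0,"translation": [0.34,0.125,-0.165],"twist": 0}
    - {"hand": 0,"translation": [0.375,0.138,-0.165],"twist": 0}
    - {"hand": 0,"translation": [0.4,0.147,-0.16],"twist": 0}
    - {"hand": 0,"translation": [0.41,0.151,-0.145],"twist": 0}
    - {"hand": 0,"translation": [0.41,0.151,-0.125],"twist": 0}
    - {"hand": 0,"translation": [0.41,0.151,-0.11],"twist": 0}
    - {"hand": 0,"translation": [0.41,0.151,-0.11],"twist": 0}
    - {"hand": 0,"translation": [0.41,0.151,-0.11],"twist": 0}

```text
time_s: 20.75
tool_pos: [589.0, 132.6, 113.2]
tcp_rot: [[0.009, 1.0, 0.004], [1.0, -0.009, -0.003], [-0.003, 0.004, -1.0]]
ft_force: [-0.2, -0.9, 0.3]
gripper_width: 28.5
```

```bash
python3 - <<'E'
from disc import *
o=arm.get_obs(); print(o['time_s'],o['tool_pos'],o['ft_force'],o['gripper_width'],o['tcp_rot'])
c=snap('wrist','w12.png')
cv2.imwrite('pics/w12c.png',c['color'][100:340,140:420,::-1].repeat(2,0).repeat(2,1))
E
```

```text
20.75 [589.04678886 132.60897013 113.24290745] [-0.15209788 -0.87044811  0.29222694] 28.513211797315577 [[ 0.0092383   0.99995066  0.0036523 ]
 [ 0.9999528  -0.0092272  -0.00304333]
 [-0.00300948  0.00368025 -0.9999887 ]]
```

View pics/w12c.png

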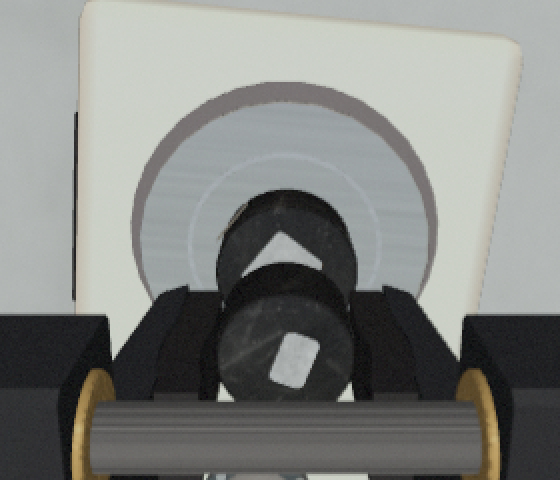

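The wide disc's front base edge is at about crop row 190 and the narrow's at about row 263. Both are centred at crop column 286.

```bash
python3 - <<'E'
from disc import *
c=dict(np.load('pics/w12.png.npz'))
print('wide',onz(c,283.2,195,58.5)-[0,20,0],'narrow',onz(c,283.2,231.5,109)-[0,15,0])
o=arm.get_obs(); T=o['tool_pos'];R=o['tcp_rot'];print(T, R.T@(np.array([589.7,133.7,84.3])-T))
E
```

```text
wide [591.61590954 131.08097032  58.5       ] narrow [591.23595922 131.14985118 109.        ]
[589.84867673 132.79517216 114.26463259] [ 0.98091984 -0.32531849 29.96084092]
```

Emit:
carry_out:
  increments:
    - {"hand": 0,"translation": [0,0,0.01],"twist": 0}
    - {"hand": 0,"translation": [0,0,0.018],"twist": 0}
    - {"hand": 0,"translation": [0,0,0.023],"twist": 0}
    - {"hand": 0,"translation": [0,0,0.026],"twist": 0}
    - {"hand": 0,"translation": [0,0,0.028],"twist": 0}
    - {"hand": 0,"translation": [0,0,0.0285],"twist": 0}
    - {"hand": 0,"translation": [0,0,0.0285],"twist": 0}
    - {"hand": 0,"translation": [0,0,0.0285],"twist": 0}

```text
time_s: 21.6
tool_pos: [590.2, 132.8, 86.0]
tcp_rot: [[0.009, 1.0, 0.006], [1.0, -0.009, -0.003], [-0.002, 0.006, -1.0]]
ft_force: [-0.1, -0.2, -0.8]
gripper_width: 28.9
```

```bash
python3 - <<'E'
from disc import *
o=arm.get_obs(); print(o['time_s'],o['tool_pos'],o['ft_force'],o['gripper_width'])
c=snap('wrist','w13.png')
cv2.imwrite('pics/w13c.png',c['color'][100:340,140:420,::-1].repeat(2,0).repeat(2,1))
E
```

```text
21.6 [590.247951   132.82075406  86.04798141] [-0.12074706 -0.2486685  -0.84275033] 28.891686681789302
```

View pics/w13c.png

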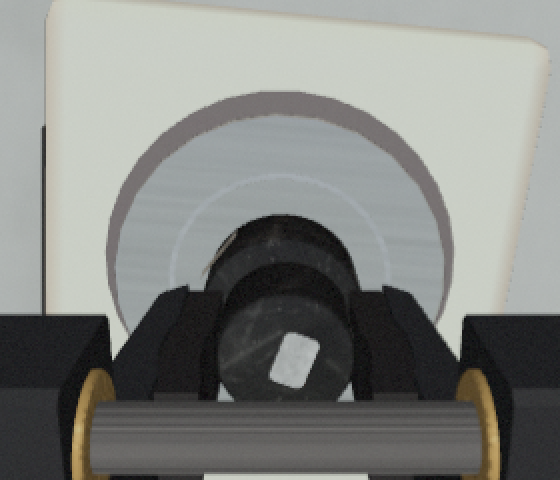

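The wide disc spans crop columns 205–357 (centre 281), its top front edge is at about row 236, and the narrow disc is centred at 286.5.

```bash
python3 - <<'E'
from disc import *
c=dict(np.load('pics/w13.png.npz'))
print('wide',onz(c,282,217.8,79.5)-[0,20,0],onz(c,282,207.3,58.5)-[0,20,0],'narrow',onz(c,283.2,231.5,81.8)-[0,15,0])
E
```

```text
wide [591.95953943 132.27472906  79.5       ] [592.07456741 131.37552712  58.5       ] narrow [592.45079562 131.36370962  81.8       ]
```

Emit:
carry_out:
  increments:
    - {"hand": 0,"translation": [0.0005,-0.001,0],"twist": 0}
    - {"hand": 0,"translation": [0.0005,-0.001,0.001],"twist": 0}
    - {"hand": 0,"translation": [0.0005,-0.001,0.002],"twist": 0}
    - {"hand": 0,"translation": [0.0005,-0.001,0.0025],"twist": 0}
    - {"hand": 0,"translation": [0.0005,-0.001,0.0025],"twist": 0}
    - {"hand": 0,"translation": [0.0005,-0.001,0.0025],"twist": 0}

```text
time_s: 22.25
tool_pos: [589.2, 133.3, 83.5]
tcp_rot: [[0.009, 1.0, 0.006], [1.0, -0.009, -0.003], [-0.002, 0.006, -1.0]]
ft_force: [-0.8, 0.6, 0.2]
gripper_width: 28.8
```

```bash
python3 - <<'E'
from disc import *
o=arm.get_obs(); print(o['time_s'],o['tool_pos'],o['ft_force'],o['gripper_width'])
c=snap('wrist','w14.png')
cv2.imwrite('pics/w14c.png',c['color'][100:340,140:420,::-1].repeat(2,0).repeat(2,1))
E
```

```text
22.25 [589.23245369 133.30632421  83.50259377] [-0.76766891  0.57002277  0.24497973] 28.83024743227686
```

View pics/w14c.png

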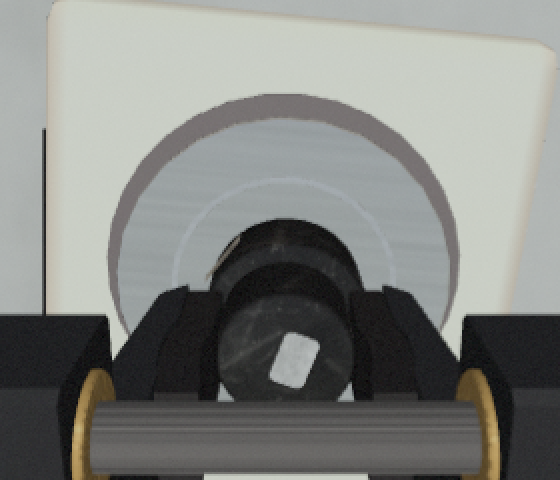

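Emit:
carry_out:
  increments:
    - {"hand": 0,"translation": [0,0,0.0005],"twist": 0}
    - {"hand": 0,"translation": [0,0,0.0005],"twist": 0}
    - {"hand": 0.38,"translation": [0,0,0.0005],"twist": 0}
    - {"hand": 0.45,"translation": [0,0,0.0005],"twist": 0}
    - {"hand": 0.6,"translation": [0,0,0.0005],"twist": 0}
    - {"hand": 0.65,"translation": [0,0,0],"twist": 0}
    - {"hand": 0.65,"translation": [0,0,-0.001],"twist": 0}
    - {"hand": 0.65,"translation": [0,0,-0.02],"twist": 0}
    - {"hand": 0.65,"translation": [0,0,-0.05],"twist": 0}
    - {"hand": 0.65,"translation": [-0.01,0,-0.09],"twist": 0}
    - {"hand": 0.65,"translation": [-0.04,0,-0.11],"twist": 0}
    - {"hand": 0.65,"translation": [-0.04,0,-0.11],"twist": 0}
    - {"hand": 0.65,"translation": [-0.04,0,-0.11],"twist": 0}

```text
time_s: 23.6
tool_pos: [588.4, 93.4, 194.1]
tcp_rot: [[0.011, 1.0, 0.007], [1.0, -0.011, -0.002], [-0.002, 0.007, -1.0]]
ft_force: [-0.1, -0.1, -0.1]
gripper_width: 57.0
```

```bash
python3 - <<'E'
from disc import *
o=arm.get_obs(); print(o['time_s'],o['tool_pos'],o['ft_force'],o['gripper_width'])
c=snap('wrist','w15.png')
cv2.imwrite('pics/w15c.png',cv2.resize(c['color'][60:260,190:370,::-1],None,fx=3,fy=3,interpolation=cv2.INTER_CUBIC))
E
```

```text
23.6 [588.44523904  93.40516784 194.14770355] [-0.09325516 -0.1275796  -0.14853112] 56.98380900481541
```

View pics/w15c.png

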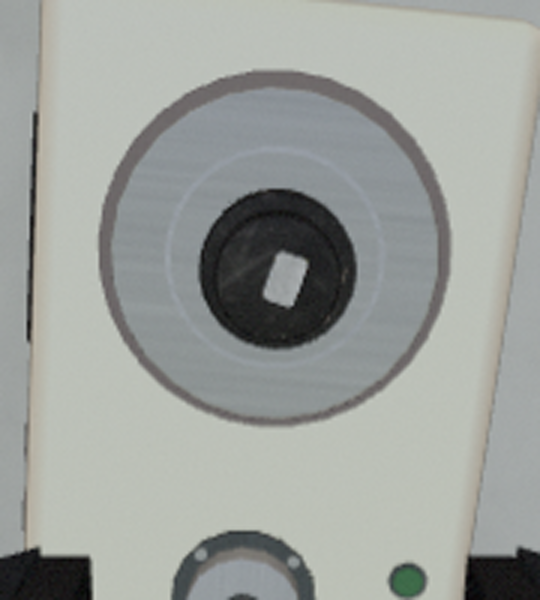

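The stack stands on the pan: the wide disc is centred at crop (278,268) and the narrow one at crop (280,275). Now a numeric check, plus the side view.

```bash
python3 - <<'E'
from disc import *
c=dict(np.load('pics/w15.png.npz')); f=lambda u,v:(190+(u+.5)/3-.5,60+(v+.5)/3-.5)
print('wide top edge',onz(c,*f(278,189),79)-[0,20,0],'x',onz(c,*f(200,268),79)[0],onz(c,*f(357,268),79)[0])
print('narrow',onz(c,*f(280,212),99)-[0,15,0],onz(c,*f(280,346),99)+[0,15,0],'x',onz(c,*f(216,278),99)[0],onz(c,*f(344,278),99)[0])
print('pan',onz(c,*f(275,87),58),onz(c,*f(275,416),58),onz(c,*f(111,252),58)[0],onz(c,*f(438,252),58)[0])
C=cloud(c);Z=C[...,2]
d=np.hypot(C[...,0]-590,C[...,1]-134)
for a,b in((0,10),(26,40)):
    q=(d>a)&(d<b)&(Z<130); print(np.median(Z[q]))
s=snap('side','s15.png'); p=proj(s,(589,134,70))[0].astype(int);print(p)
cv2.imwrite('pics/s15c.png',cv2.resize(s['color'][p[1]-60:p[1]+50,p[0]-70:p[0]+70,::-1],None,fx=5,fy=5,interpolation=cv2.INTER_CUBIC))
E
```

```text
wide top edge [591.60333101 132.15946386  79.        ] x 571.8206493638029 611.2899078317646
narrow [591.85931055 132.69411489  99.        ] [591.57662978 131.62898934  99.        ] x 576.8396729246277 606.6202818843361
pan [591.2320182  177.29420568  58.        ] [590.31675684  89.08293477  58.        ] 546.4624169231921 634.9620587219854
98.06960060656226
57.147756431563614
[271 225]
```

View pics/s15c.png

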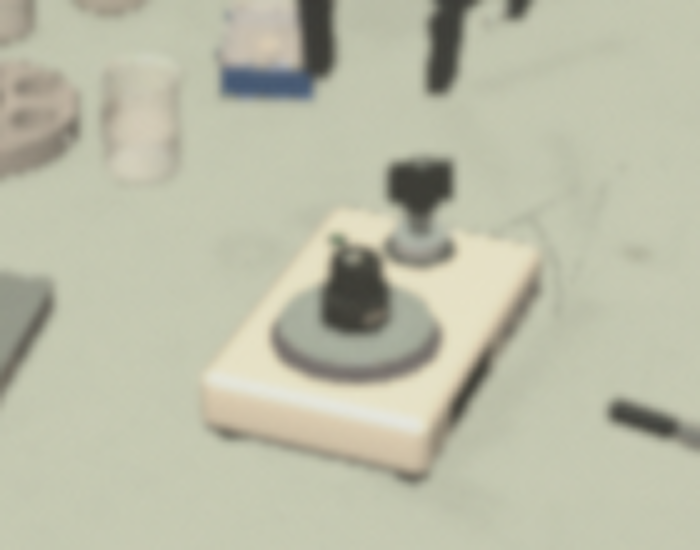

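The side view shows the stack upright at about (355,290), the wing still up at (420,180), and the pan afloat. The gripper is clear, so I'm handing in.

```bash
python3 - <<'E'
from h import *
print(arm.sign_off()); print(arm.get_obs()['time_s'])
E
```

```text
the job is handed in; nothing more can be done
None
the job is handed in; nothing more can be done
```

I pulled the lock screw up about 11 mm, wound it to about 2.05 rad in one grasp and let go. I then stood the wide specimen on the pan and the narrow one on top of it, and handed in just after 23.6 s. No verdict was reported.

What the last checks showed:
- **Lock screw:** it stayed up after release. The turn read 2.07 rad from the tool angle and about 2.05 rad from the picture.
- **Pan:** the depth picture put it about 4–5 mm up empty, and at about 57–58 mm (roughly 3–4 mm up) with both specimens on it.
- **Stack:** the narrow specimen is centred on the wide one within about 1 mm, and the wide one is within about 2 mm of the pan centre. Its top is at 98 mm, and both look upright in the side view.
- **Clearance:** the gripper was clear of everything.
- **Bystanders:** the beaker and marker looked undisturbed. The dish was not in the last pictures, and none of the three was measured again at the end.

**Disagreement:** the wrist camera's calibration was about 2 mm off sideways from where the fingers really were. I corrected for this by lining up on the fingers in the picture.

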